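Set and lock the pipe stop, bring the pipe up to it and close the clamp

TASK

Get the pipe jig ready for cutting: swing the clamp lever open a full quarter turn, slide the stop carriage until its stop face is level with the marker clip on the scale, and, with it standing there, swing the lever all the way back to lock it. Then slide the pipe along its cradle until its end touches the locked stop, and close the hinged upper clamp half over the pipe until it sits flat on the lower half. Leave the loose tools on the bench where they are.

Things in the scene. Friction and masses are not known exactly. Their poses are not given: they have to be found in the camera images.
- jig: pipe jig fixed to the bench, placed and turned anew each time: steel base plate 150 x 420 mm, 12 mm thick. Origin on the bench under the rail's centre line; y along rail and pipe, x across, away from the robot. In its frame: rail 30 mm wide, top at z 38, from y -10 to 245 mm; lower clamp half 70 x 60 mm, flat top at z 50, grooved along y, centred at y -120; grooved pipe rest 12 mm thick at y -35
- carriage (a joint): y (m) of the stop carriage's stop face in the jig's frame; travel 0 to 0.185. Aluminium block 60 x 66 mm, top 63 mm above the bench; free it slides with about 9 N and stays where left, locked it holds against about 20 N. It can shift 2 to 4 mm as the lock bites. It starts 50 mm or more on the +y side of the marker clip
- stop_face (a point): middle of the carriage's flat face towards the clamp (-y side), 50 mm above the bench on the pipe's line; a small steel pointer on the carriage's -x side, by the scale, is in the same plane. Axes as the jig's
- marker: steel clip on the scale strip on the rail's -x side: foot 30 x 12 mm, upright tab 4 mm thick (along y), 24 mm wide, its top 20 mm above the strip. Origin under its middle, on the strip, 16 mm above the bench, 64 mm to -x of the rail's centre line; axes as the jig's. The middle of the tab is the mark. It cannot be moved
- lever (a joint): clamp lever angle (rad): 0 = locked, arm across the rail pointing to the jig's -x; 1.57 = open, arm along the rail pointing to the jig's +y (away from the clamp). It turns about a vertical axis, clockwise seen from above to open, and stays where left (about 2 N at the knob, up to about 10 N to snap through the lock between 0.1 and 0.5 rad). The brake frees the carriage from about 0.8 rad on
- lever_knob (a point): middle of the upright round knob at the lever's end: 16 mm diameter, grippable from 18 mm below to 15 mm above this point, which is 105 mm above the bench and 80 mm from the lever's axis. Under the knob is the lever arm, 14 mm wide, its top 84 mm above the bench. Can be pinched from above
- lever_pivot (a point): point on the lever's vertical axis, on the carriage, 36 mm to +y of the stop face, 70 mm above the bench
- pipe: loose straight steel pipe, 12 mm diameter, 300 mm long, 0.12 kg, lying in the grooves of the lower clamp half and the rest, its axis 50 mm above the bench. Origin at its middle, on its axis; its y runs along it towards the stop
- pipe_end (a point): centre of the pipe's end that faces the stop (+y)
- pipe_tail (a point): centre of the pipe's other end (-y), which sticks out past the clamp by 40 mm or more at all times; 44 mm of free height under it or 32 mm over the base plate
- clamp_top (a joint): angle of the hinged upper clamp half (rad): 0 = shut flat on the lower half, 1.57 = upright, limit 1.9. Stiff hinge on its far (+x) side: it stays where left and needs about 2 to 5 N at its lip to close, all the way down
- clamp_hinge (a point): middle of the upper half's hinge axis, which runs along the jig's y, 50 mm above the bench, 41 mm to +x of the pipe's line
- clamp_lip (a point): outer (upper) side of the upper half's lip, on the half's middle line: 90 mm from the hinge axis along the half, 21 mm above its seating face. The lip is 30 mm wide (along y), 6 mm thick, and ends 12 mm farther out. The half itself is 60 mm wide (along y), 76 mm long, 22 mm thick, grooved for the pipe
- screwdriver: bystander: loose screwdriver lying on the bench, origin under its middle
- wrench: bystander: loose steel wrench lying on the bench, origin under its middle
- socket: bystander: loose steel socket, 30 mm diameter, 50 mm tall, standing on the bench, origin under its middle

How it is judged:
By the outcome, as a careful person would: the job done as asked, in the order asked, and still so for the second after the job is handed in, with the robot touching nothing.
It also fails if it takes over 64 s, if anything falls off the work surface, if the arm or the gripper's body presses on something with over 40 N, if the wrist force passes 120 N, or if a joint passes its speed limit or range.

ROBOT

A 7-joint arm with a two-finger parallel gripper is mounted at the origin on the work surface. World frame = base frame: x ahead of the robot, y to its left, z up, the work surface at z = 0. Lengths are in m, angles in rad, forces in N, time in s.
With the tool pointing down it reaches from about 0.4 to 0.85 m from the base axis. Payload 6.9 kg.
Tool frame: the origin (TCP) lies midway between the tips of the shut fingers; the grasp point (between the pads) lies behind it (ctrl.pinch_z is the z of the grasp point in the tool frame, in m); z points along the fingers, y is the direction in which the jaws open and shut (so a half turn about z gives the same grasp; the last joint's range is limited). The gripper opens to 85 mm and grips with 20 to 120 N. Pads are 22 mm wide; open, the fingers measure 114 mm over their backs; the gripper's body (76 mm by 85 mm) begins 54 mm behind the grasp point. The pads swing forward as they close: fully open they stand 13 mm farther back than shut.
Start: joints at [1.375, 0.507, -0.238, 1.5, 0.126, 1.149, -0.155], TCP at [0.185, -0.597, 0.231] pointing down, gripper open.
Joint ranges: [-3.08, 3.08], [-0.24, 2.05], [-1.43, 1.35], [0, 2.5], [-1.52, 4.66], [0.17, 1.96], [-2.89, 2.89]. Speed limits (rad/s): [2.39, 2.39, 3.14, 3.14, 3.14, 3.14, 3.14].

INTERFACE

Orientations are given as a unit quaternion [w, x, y, z].
In Python, from station import ctrl, get_state, vision, ticket, models gives the robot as it stands. Calls block until the motion is done:
- ctrl.movep(position, orientation): joint-space move of the TCP to a pose.
- ctrl.movel(position, frame=None, max_speed=0.15): straight line of the TCP; frame=None keeps the orientation; max_speed is the mean speed in m/s.
- ctrl.set_joints(angles): joint-space move.
- ctrl.ungrasp() and ctrl.close_gripper(force=None): open the fingers fully, or close them until they stop; force is the grip in N (None keeps the last).
- ctrl.pause(seconds).
- ctrl.ik(position, orientation): joint angles nearest the present ones, or None.
- get_state(): the state.
- vision.grab_frame(name): name is "scene" or "top" or "wrist"; returns (picture, depth): 384x512x3 uint8, blue, green, red; 384x512 float32, m along the optical axis (not along the pixel's ray), 0 where there is no reading.
- vision.camera_info(name): a dict with "mtx" (3x3 intrinsics, pixels), "dist_coeffs" ([k1, k2, p1, p2, k3] as OpenCV has them; the pictures are not rectified), "R" (3x3) and "t" (3): a world point X has camera coordinates R X + t; the wrist camera has in their place "hand_eye" (4x4, takes a point from camera to tool coordinates, whose origin is the TCP and whose axes are the flange's). Camera axes: x right, y down, z forward; pixel columns grow to the right and rows downward; lengths in m; the calibration is good to about 2 mm. A picture is of the moment at which its call begins: read the wrist's pose just before it. camera_info takes no time and is no camera call.
A pose or a line that the arm cannot do raises ctrl.Unreachable and nothing moves.
- ticket.close_job(): hands the job in, once; it reports no verdict.
Trained networks look in the newest picture that a camera, given by its name, has taken for a name from the list of things; names that differ only in an ending like _2 or _b are one class to them, and where a whole thing is asked for, a point or a joint stands for the part that bears it (a point fixed in the world has none). Each returns a list of dicts, best first, with "p" (0 to 1); they miss things now and then, are a little off and sometimes report something else, mostly with a low value. They report only what shows in the picture. A call takes as long as a camera call.
- models.recognise(camera, target): "point" ([column, row] in pixels, amid what is visible of it).
- models.masks_of(camera, target): "mask" (384x512 bool, what is visible of it) and "point" ([column, row] in pixels, amid what is visible of it).
The state is a dict: "time": time; "qpos": joint angles; "qd": joint speeds; "tau": joint torques, N m; "tcp_pos": TCP position; "eef_rot": TCP orientation; "contact_force": force on the tool from outside, world axes, zero at the start; "wrist_torque": the same for the moment, N m; "width": finger opening in m.
Only numpy, scipy, OpenCV 4.12 (cv2) and the standard library are available. Lean on these libraries where they do the work, as an engineer would, in place of code of your own. Each camera call takes 0.05 s, during which the arm holds its last target. There are 200 camera calls.

## Working session

There is one attempt and no reset: what is moved stays moved. The work goes in short steps, each a Python script; the robot and the scene stay as the last script left them, time stands still between calls to the robot, and variables do not carry over. Pictures are saved under pics/ and viewed, about 8 in all and at most 12, crops included, and the job is handed in when it is done.

```bash
ls; mkdir -p pics; cat > h.py <<'E'
import numpy as np, cv2
from station import ctrl, get_state, vision, ticket, models
from scipy.spatial.transform import Rotation as Rn
def campose(name, st=None):
    i=vision.camera_info(name)
    K=np.array(i["mtx"]);D=np.array(i["dist_coeffs"],float)
    if "R" in i: return K,D,np.array(i["R"]),np.array(i["t"]).ravel()
    T=np.eye(4);q=st["eef_rot"];T[:3,:3]=Rn.from_quat([q[1],q[2],q[3],q[0]]).as_matrix();T[:3,3]=st["tcp_pos"]
    M=np.linalg.inv(T@np.array(i["hand_eye"]));return K,D,M[:3,:3],M[:3,3]
def rays(cp,px):
    K,D,R,t=cp;n=cv2.undistortPoints(np.array(px,float).reshape(-1,1,2),K,D)[:,0]
    return np.c_[n,np.ones(len(n))]
def atz(cp,px,z):
    d=rays(cp,px)@cp[2];o=-cp[2].T@cp[3];return o+d*((z-o[2])/d[:,2])[:,None]
def atdepth(cp,px,dep):
    return (rays(cp,px)*np.ravel(dep)[:,None]-cp[3])@cp[2]
def proj(cp,X):
    K,D,R,t=cp;return cv2.projectPoints(np.array(X,float).reshape(-1,1,3),cv2.Rodrigues(R)[0],t,K,D)[0][:,0]
def grab(name):
    st=get_state();im,d=vision.grab_frame(name);return im,d,campose(name,st)
E
python3 - <<'E'
from h import *
ims=[]
for c in ("top","scene"):
    im,d,cp=grab(c);ims.append(im);np.savez(f"{c}0.npz",im=im,d=d)
    cv2.imwrite(f"pics/{c}0.png",cv2.resize(im,(800,600),interpolation=cv2.INTER_CUBIC))
    print(c,"campos",(-cp[2].T@cp[3]).round(3))
    for t in ["jig","carriage","stop_face","marker","lever","lever_knob","lever_pivot","pipe","pipe_end","pipe_tail","clamp_top","clamp_lip","clamp_hinge","screwdriver","wrench","socket"]:
        try:r=models.recognise(c,t)
        except Exception as e: print(t,e);continue
        for o in r[:2]:
            u,v=map(int,np.round(o["point"]));dd=d[min(v,383),min(u,511)]
            print(t,round(o["p"],2),np.round(o["point"],1),atdepth(cp,[o["point"]],[dd])[0].round(3) if dd>0 else None)
s=get_state();print(s["time"],s["tcp_pos"],s["eef_rot"],ctrl.pinch_z,s["width"])
E
```

```text
pics
top campos [ 0.455 -0.042  1.076]
jig 0.8 [210.6 193.5] [0.527 0.096 0.033]
jig 0.67 [274.  173.4] [ 0.569 -0.062  0.123]
carriage 0.79 [146.4 192.4] [0.525 0.246 0.08 ]
carriage 0.36 [282.1 204.2] [ 0.5   -0.084  0.057]
stop_face 0.67 [144.3 191.9] [0.526 0.25  0.085]
marker 0.5 [195. 220.] [0.46  0.137 0.019]
lever 0.55 [141.4 201.9] [0.502 0.257 0.083]
lever 0.42 [272.3 198.9] [ 0.513 -0.06   0.053]
lever_knob 0.79 [138.7 202.3] [0.501 0.263 0.086]
lever_pivot 0.82 [145. 191.] [0.528 0.248 0.087]
pipe 0.67 [275.6 201.4] [ 0.507 -0.068  0.058]
pipe_end 0.61 [280. 202.] [ 0.506 -0.079  0.058]
pipe_tail 0.94 [279.5 202.9] [ 0.504 -0.078  0.053]
clamp_top 0.86 [274.8 173.9] [ 0.567 -0.064  0.125]
clamp_lip 0.51 [146.1 189.8] [0.531 0.244 0.091]
clamp_lip 0.27 [277.6 204.5] [ 0.5   -0.073  0.055]
clamp_hinge 0.92 [211.5 195.2] [0.523 0.094 0.032]
screwdriver 0.56 [340.5 271.7] [ 0.334 -0.232  0.025]
screwdriver 0.25 [212.2 197.2] [0.518 0.092 0.029]
wrench 0.85 [165.3 122.3] [0.717 0.224 0.004]
socket 0.66 [237.6 246. ] [0.397 0.025 0.05 ]
scene campos [1.208 0.175 0.646]
jig 0.77
[... 365 characters left out ...]
.257 0.062]
pipe 0.74 [248.7 201.8] [ 0.512 -0.03   0.057]
pipe_end 0.92 [251.  202.9] [ 0.515 -0.024  0.058]
pipe_tail 0.86 [249.4 206.1] [ 0.516 -0.028  0.05 ]
clamp_top 0.86 [220.7 207. ] [ 0.582 -0.067  0.093]
clamp_top 0.69 [393.1 234.8] [0.55  0.262 0.064]
clamp_lip 0.73 [224.  205.7] [ 0.583 -0.059  0.099]
clamp_hinge 0.57 [318.2 234.3] [0.54  0.123 0.025]
clamp_hinge 0.28 [221.1 206.6] [ 0.581 -0.066  0.094]
screwdriver 0.8 [190.8 158.8] [ 0.343 -0.229  0.026]
wrench 0.87 [366.4 328.3] [0.729 0.231 0.009]
socket 0.83 [286.6 188.3] [0.408 0.031 0.027]
1.7 [ 0.18517108 -0.59693691  0.23127453] [-3.47581851e-06  9.88709342e-01  1.49846047e-01 -4.07062534e-06] -0.0187 0.08532896032506468
```

```bash
python3 - <<'E'
from h import *
im=np.load("top0.npz")["im"];cv2.imwrite("pics/topc.png",cv2.resize(im[120:270,90:390],(800,400),interpolation=cv2.INTER_CUBIC))
im=np.load("scene0.npz")["im"];cv2.imwrite("pics/scenec.png",cv2.resize(im[150:300,170:470],(800,400),interpolation=cv2.INTER_CUBIC))
E
```

```text
(no output)
```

View pics/topc.png

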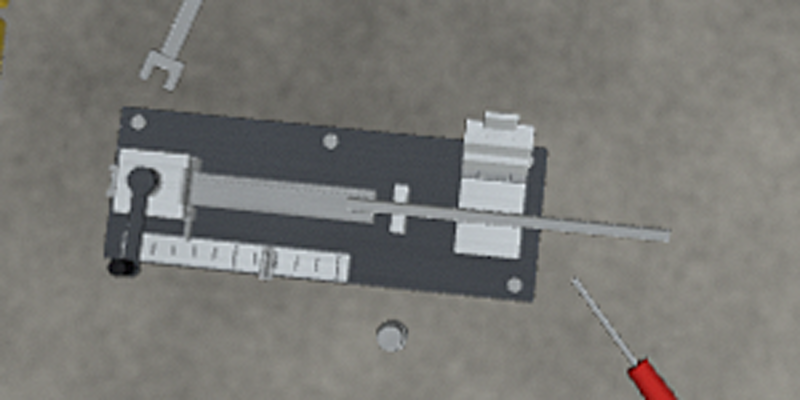

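View pics/scenec.png

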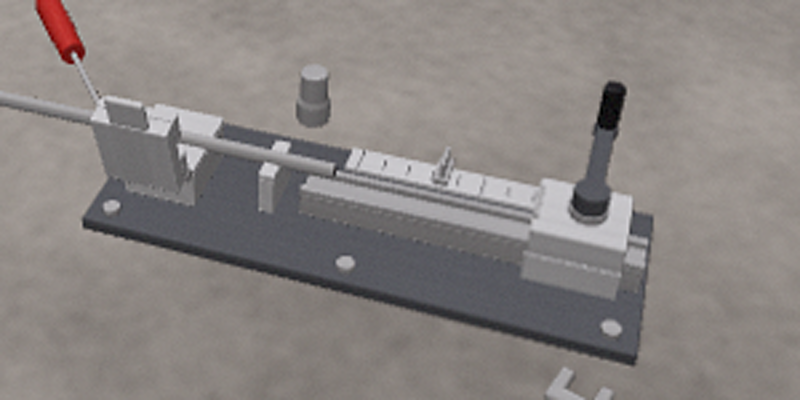

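The top crop shows the lever locked: knob at (122,267), pivot at (143,182). The carriage face is at x≈188, the marker tab at (267,262), the pipe runs from (350,204) to (670,236), and the upper clamp half stands upright at about (500,140). In the scene crop the marker tab is at (445,165), the knob at (612,105) and the clamp half is upright at about (140,150).

```bash
python3 - <<'E'
from h import *
cp=campose("top")
f=lambda x,y:[90+x*.375,120+y*.375]
P=lambda pts,z:atz(cp,[f(*p) for p in pts],z)
pl=P([(122,107),(548,147),(532,301),(107,258)],.012);print("plate",pl.round(4),[np.linalg.norm(pl[i]-pl[(i+1)%4]).round(3) for i in range(4)])
# pipe mask line
d=np.load("top0.npz")["d"]
pp=P([(350,204),(670,236)],.05);print("pipe",pp.round(4),np.linalg.norm(pp[0]-pp[1]))
uy=pl[0]-pl[1]+pl[3]-pl[2];uy[2]=0;uy/=np.linalg.norm(uy);ux=np.array([uy[1],-uy[0],0])
upi=(pp[0]-pp[1]);upi/=np.linalg.norm(upi);print("uy",uy,"pipe dir",upi,"yaw",np.arctan2(-uy[0],uy[1]),np.arctan2(-upi[0],upi[1]))
low=P([(458,255),(520,258)],.05).mean(0)  # lower half -x edge, centre
print("low",low)
o=pp.mean(0);o=o+uy*((low-o)@uy+.12);o[2]=0;print("origin",o)
def J(n,pts,z):print(n,[(round(float((q-o)@ux),4),round(float((q-o)@uy),4)) for q in P(pts,z)])
J("plate",[(122,107),(548,147),(532,301),(107,258)],.012)
J("face",[(192,157),(188,218)],.063);J("pointer",[(188,236)],.03);J("marker top",[(264,250),(267,262)],.036)
J("pivot",[(143,182)],.095);J("knob",[(120,268)],.12);J("pipe",[(350,204),(670,236)],.05);J("rest",[(400,186),(398,232)],.05)
J("rail end",[(375,205)],.038); J("cliptop",[(267,262)],.036);J("lowhalf",[(458,180),(524,180),(520,258),(456,252)],.05);J("lip",[(502,114)],.15)
i=vision.camera_info("wrist");print(i["mtx"],np.round(i["hand_eye"],3))
np.savez("j.npz",o=o,ux=ux,uy=uy)
# reachability
R=lambda a:Rn.from_matrix(np.c_[np.cos(a)*ux+np.sin(a)*uy,np.cos(a)*uy*-1+np.sin(a)*ux,[0,0,-1]]).as_quat()[[3,0,1,2]]
W=lambda x,y,z:o+ux*x+uy*y+[0,0,z]
for a in np.arange(-180,180,30):
    r=[]
    for p in [(-.08,.2,.1),(0,.3,.1),(0,.2,.1),(0,.1,.1),(-.04,.05,.4),(0,-.25,.06),(.0,-.12,.2),(.08,-.12,.2),(-.05,-.12,.1)]:
        try:q=ctrl.ik(W(*p),R(np.radians(a)))
        except Exception as e:q=None
        r.append(q is not None and round(float(q[6]),1))
    print(a,r)
E
```

```text
plate [[ 0.6145  0.2972  0.012 ]
 [ 0.5778 -0.12    0.012 ]
 [ 0.4293 -0.1049  0.012 ]
 [ 0.4665  0.307   0.012 ]] [np.float64(0.419), np.float64(0.149), np.float64(0.414), np.float64(0.148)]
pipe [[ 0.5186  0.0671  0.05  ]
 [ 0.4912 -0.2304  0.05  ]] 0.2986813649189292
uy [0.08887188 0.99604307 0.        ] pipe dir [0.09185274 0.9957726  0.        ] yaw -0.08898928445027526 -0.0919823964088191
low [ 0.47093302 -0.06272817  0.05      ]
origin [0.51699905 0.05363831 0.        ]
plate [(0.0755, 0.2513), (0.076, -0.1675), (-0.0732, -0.1657), (-0.0728, 0.2478)]
face [(0.029, 0.1631), (-0.0277, 0.1601)]
pointer [(-0.0439, 0.1666)]
marker top [(-0.05, 0.0915), (-0.0609, 0.0875)]
pivot [(-0.0003, 0.1963)]
knob [(-0.0783, 0.1999)]
pipe [(0.0004, 0.0135), (-0.0004, -0.2852)]
rest [(0.0217, -0.0312), (-0.0212, -0.0337)]
rail end [(0.0024, -0.0088)]
cliptop [(-0.0609, 0.0875)]
lowhalf [(0.0325, -0.0845), (0.0384, -0.1457), (-0.0341, -0.1487), (-0.0344, -0.0892)]
lip [(0.0834, -0.1177)]
[[308.3481093    0.         258.48981026]
 [  0.         308.3481093  191.60276383]
 [  0.           0.           1.        ]] [[-0.    -0.96  -0.28   0.072]
 [ 1.    -0.    -0.     0.001]
 [ 0.    -0.28   0.96  -0.141]
 [ 0.     0.     0.     1.   ]]
-180 [0.1, 0.2, 0.2, 0.5, 0.8, 1.1, 1.0, 1.0, 0.9]
-150 [0.6, 0.6, 0.7, 0.8, 1.3, 1.4, 1.4, 1.4, 1.2]
-120 [1.1, 1.1, 1.2, 1.3, 1.9, 1.9, 1.9, 1.9, 1.7]
-90 [1.6, 1.7, 1.7, 1.9, 2.4, -2.7, -2.5, -2.5, -2.2]
-60 [2.1, 2.2, -2.5, -2.3, -2.6, -2.3, -2.7, -2.7, -2.7]
-30 [-2.3, -2.4, -2.2, -2.8, -2.8, -1.9, -2.3, -2.2, -2.3]
0 [-2.8, -2.7, -2.6, -2.4, -2.3, -1.6, -1.8, -1.8, -1.8]
30 [-2.3, -2.3, -2.1, -1.9, -1.8, -1.1, -1.3, -1.3, -1.4]
60 [-1.7, -1.7, -1.7, -1.5, -1.2, -0.7, -0.9, -0.9, -1.0]
90 [-1.3, -1.3, -1.3, -1.1, -0.8, -0.3, -0.4, -0.4, -0.5]
120 [-0.8, -0.8, -0.8, -0.5, -0.3, 0.2, 0.1, 0.0, -0.1]
150 [-0.3, -0.3, -0.3, -0.0, 0.4, 0.6, 0.5, 0.5, 0.4]
```

```bash
cat >> h.py <<'E'
try:
    _j=np.load("j.npz");o,ux,uy=_j["o"],_j["ux"],_j["uy"]
except Exception: pass
def Q(adeg):
    a=np.radians(adeg);return Rn.from_matrix(np.c_[np.cos(a)*ux+np.sin(a)*uy,np.sin(a)*ux-np.cos(a)*uy,[0,0,-1]]).as_quat()[[3,0,1,2]]
def W(x,y,z):return o+ux*x+uy*y+np.array([0,0,z])
def Jf(X):
    X=np.atleast_2d(X)-o;return np.c_[X@ux,X@uy,X[:,2]]
def S(m=""):
    s=get_state();print(m,"t%.1f"%s["time"],"tcpJ",Jf(s["tcp_pos"])[0].round(4),"F",np.array([s["contact_force"]@ux,s["contact_force"]@uy,s["contact_force"][2]]).round(1),"w%.4f"%s["width"]);return s
E
python3 - <<'E'
from h import *
ctrl.movep(W(-.02,.14,.23),Q(180));S("view")
im,d,cp=grab("wrist");np.savez("w1.npz",im=im,d=d,R=cp[2],t=cp[3])
big=cv2.resize(im,(800,600),interpolation=cv2.INTER_CUBIC)
cv2.imwrite("pics/w1.png",big)
print("campos",Jf(-cp[2].T@cp[3]))
for t,z in [("marker",.036),("lever_knob",.12),("lever_pivot",.09),("stop_face",.063)]:
    for r in models.recognise("wrist",t)[:1]:print(t,round(r["p"],2),np.round(r["point"],1),Jf(atz(cp,[r["point"]],z))[0].round(4))
for n,X in [("marker",(-.064,.088,.036)),("knob",(-.08,.198,.12)),("pivot",(0,.198,.07)),("pipe_end",(0,.0135,.05))]:print(n,proj(cp,[W(*X)])[0].round(1))
E
```

```text
view t4.7 tcpJ [-0.0195  0.1392  0.2298] F [-0.   0.4 -0.1] w0.0854
campos [[-0.08894013  0.13860906  0.37112241]]
marker 0.74 [217.7 128.6] [-0.0618  0.0947  0.036 ]
lever_knob 0.79 [323.  160.8] [-0.0422  0.1917  0.12  ]
lever_pivot 0.75 [320.5 179.9] [-0.0184  0.1967  0.09  ]
stop_face 0.98 [320.6 179.5] [-0.0121  0.2024  0.063 ]
marker [211.4 126.6]
knob [333.2 114.1]
pivot [317.  192.7]
pipe_end [144.1 187.8]
```

View pics/w1.png

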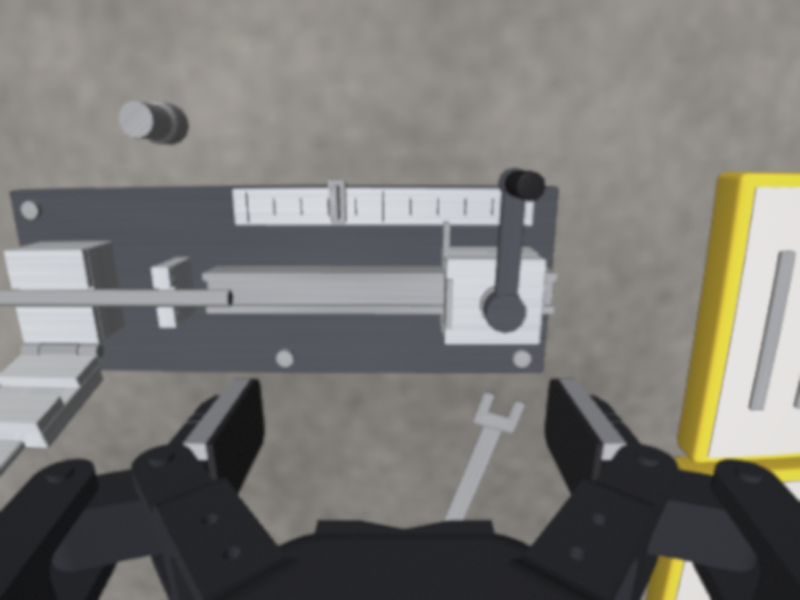

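The wrist view shows the marker tab at (337,201), the knob top at (529,185), the pivot at (505,310), the carriage face edge at x≈445 and the pipe end at (231,298). The lever is still locked.

```bash
python3 - <<'E'
from h import *
w=np.load("w1.npz");K,D,_,_=campose("wrist",get_state());cp=(K,D,w["R"],w["t"])
for n,p,z in [("marker",(337,183),.036),("marker",(337,201),.036),("knobtop",(529,185),.12),("hub",(505,308),.095),("face top",(446,258),.063),("face top",(444,338),.063),("pointer tip",(446,225),.03),("pipe end",(231,297),.05),("rest",(166,325),.05),("low half",(97,342),.05)]:
    print(n,Jf(atz(cp,[np.array(p)*.64],z))[0].round(4))
im=w["im"];print(w["d"][int(310*.64),int(505*.64)])
dd=w["d"];
for n,p in [("knob",(531,185)),("hub",(505,312)),("cart",(460,330)),("strip",(290,207)),("tab",(337,188)),("pointer",(446,237))]:
    u,v=np.array(p)*.64;print(n,Jf(atdepth(cp,[(u,v)],[dd[int(v),int(u)]]))[0].round(4))
E
```

```text
marker [-0.0739  0.0929  0.036 ]
marker [-0.0618  0.0925  0.036 ]
knobtop [-0.0766  0.2025  0.12  ]
hub [-0.003   0.1991  0.095 ]
face top [-0.0272  0.1657  0.063 ]
face top [0.0283 0.1656 0.063 ]
pointer tip [-0.0443  0.1681  0.03  ]
pipe end [0.0026 0.0174 0.05  ]
rest [ 0.0234 -0.0325  0.05  ]
low half [ 0.0367 -0.0872  0.05  ]
0.29992136
knob [-0.0765  0.2041  0.1177]
hub [0.0026 0.2014 0.0855]
cart [0.0232 0.1766 0.0612]
strip [-0.056   0.0548  0.0149]
tab [-0.0703  0.0923  0.0322]
pointer [-0.0356  0.1684  0.0291]
```

```bash
python3 - <<'E'
from h import *
ctrl.movel(W(-.078,.202,.145),max_speed=.25)
ctrl.movel(W(-.078,.202,.090),max_speed=.1);S("down")
ctrl.close_gripper(30);s=S("grip")
im,d,cp=grab("wrist");cv2.imwrite("pics/w2.png",cv2.resize(im,(640,480)))
for t in ("marker","lever_knob"):
    print(t,[ (round(r["p"],2),np.round(r["point"])) for r in models.recognise("wrist",t)[:2]])
E
```

```text
down t6.3 tcpJ [-0.078   0.2023  0.0902] F [0.4 0.5 0.5] w0.0854
grip t6.9 tcpJ [-0.078   0.2019  0.0903] F [-0.3 -0.8  4. ] w0.0152
marker []
lever_knob [(0.75, array([254., 274.])), (0.41, array([  5., 316.]))]
```

View pics/w2.png

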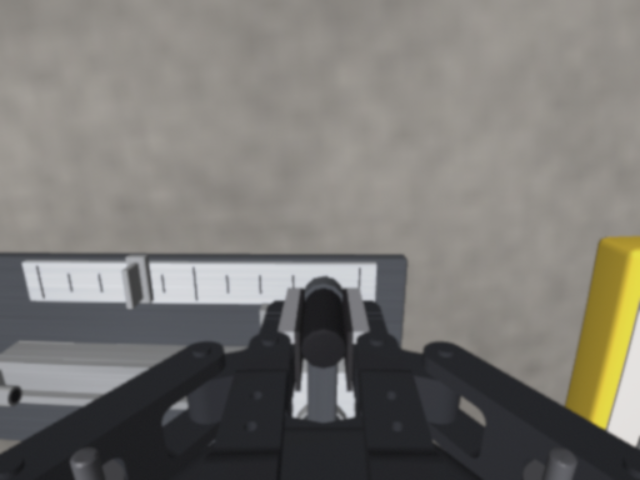

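```bash
cat >> h.py <<'E'
def arc(p0,th0,th1,n,sp=.1,log=True):
    """TCP moves with the knob from angle th0 to th1, p0 = TCP (jig) now"""
    k=lambda t:np.array([-.08*np.cos(t),.08*np.sin(t),0])
    for t in np.linspace(th0,th1,n+1)[1:]:
        ctrl.movel(W(*(p0+k(t)-k(th0))),max_speed=sp)
        if log:S("th%.2f"%t)
E
python3 - <<'E'
from h import *
p0=Jf(get_state()["tcp_pos"])[0]
np.save("p0.npy",p0)
arc(p0,0,1.59,9)
im,d,cp=grab("wrist");cv2.imwrite("pics/w3.png",cv2.resize(im,(640,480)));np.savez("w3.npz",im=im,d=d,R=cp[2],t=cp[3])
E
```

```text
th0.18 t7.4 tcpJ [-0.0769  0.2161  0.0902] F [-0.7 -0.2  2.8] w0.0147
th0.35 t7.7 tcpJ [-0.0733  0.2298  0.0901] F [-1.1  1.9  1.1] w0.0152
th0.53 t8.0 tcpJ [-0.0671  0.2425  0.0901] F [-1.2  1.7 -0.2] w0.0150
th0.71 t8.2 tcpJ [-0.0584  0.2534  0.0901] F [0.7 0.6 0. ] w0.0150
th0.88 t8.5 tcpJ [-0.0484  0.2631  0.09  ] F [ 1.3 -0.6 -0.4] w0.0151
th1.06 t8.8 tcpJ [-0.0362  0.2709  0.09  ] F [ 4.8 -3.3  0.9] w0.0150
th1.24 t9.1 tcpJ [-0.0244  0.2765  0.09  ] F [ 1.8 -5.1  1.6] w0.0147
th1.41 t9.4 tcpJ [-0.0101  0.2803  0.0901] F [ 3.7 -3.6  0.1] w0.0153
th1.59 t9.7 tcpJ [0.0038 0.2817 0.0901] F [ 2.6 -3.1 -1.3] w0.0149
```

View pics/w3.png

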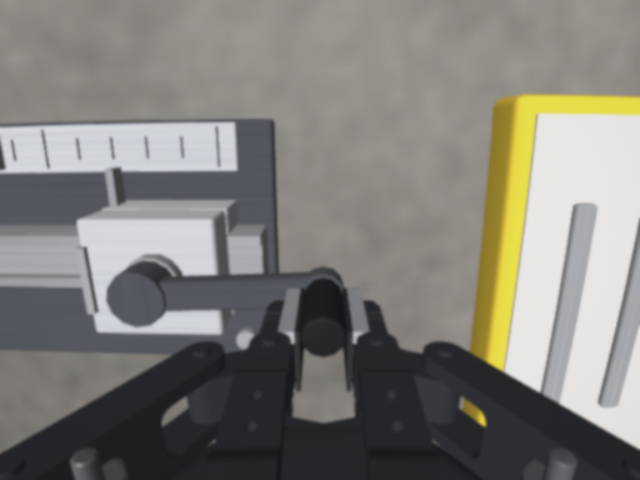

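```bash
python3 - <<'E'
from h import *
p=np.array([.0075,.2817,.0900]);ctrl.movel(W(*p),max_speed=.03);S("push")
ctrl.movel(W(.0055,.2817,.09),max_speed=.05);S("relax")
ctrl.movel(W(.0055,.2817-.0732,.09),max_speed=.06);S("slid")
ctrl.pause(.2);S()
im,d,cp=grab("wrist");cv2.imwrite("pics/w4.png",cv2.resize(im[60:300,0:320],(800,600),interpolation=cv2.INTER_CUBIC));np.savez("w4.npz",im=im,d=d,R=cp[2],t=cp[3])
E
```

```text
push t10.0 tcpJ [0.0064 0.2818 0.09  ] F [-3.1 -3.4  0.8] w0.0150
relax t10.3 tcpJ [0.005  0.2818 0.09  ] F [-2.3 -3.8  0.5] w0.0147
slid t11.7 tcpJ [0.0048 0.2119 0.0904] F [-2.2  6.9 -4.9] w0.0150
 t11.8 tcpJ [0.0048 0.2119 0.0904] F [-2.9  6.9 -4.8] w0.0148
```

View pics/w4.png

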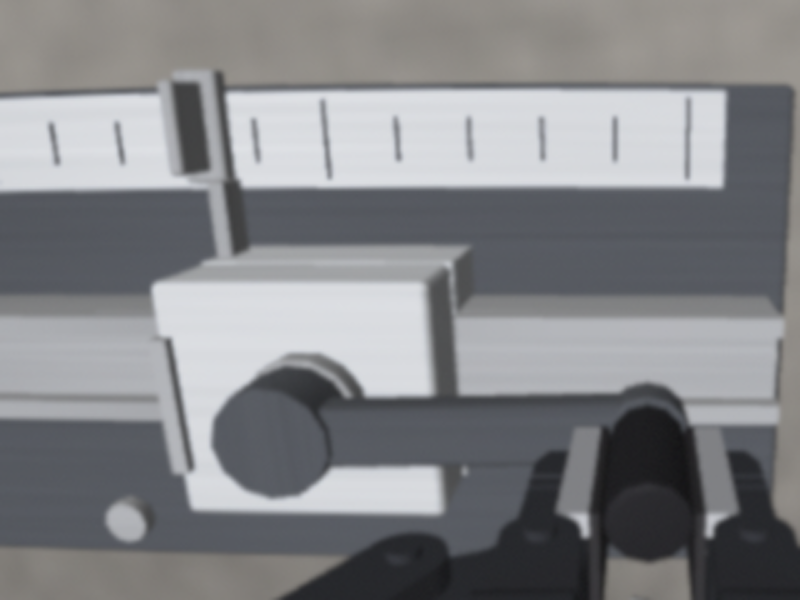

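```bash
python3 - <<'E'
from h import *
w=np.load("w4.npz");K,D,_,_=campose("wrist",get_state());cp=(K,D,w["R"],w["t"]);d=w["d"]
f=lambda p:np.array(p)*.4+[0,60]
def A(n,p,z=None):
    u=f(p);dd=cv2.medianBlur(d,3)[int(round(u[1])),int(round(u[0]))];print(n,Jf(atdepth(cp,[u],[dd]))[0].round(4),"" if z is None else Jf(atz(cp,[u],z))[0].round(4))
A("tab top mid",(172,128),.036);A("tab topL",(160,128),.036);A("tab topR",(182,128),.036);A("foot R",(222,120),.02);A("footRedge",(230,150),.018)
for p in [(216,200),(219,230),(210,190),(222,250)]:A("ptr top",p,.03)
A("ptr side",(235,220));A("plate",(172,420),.05);A("plate Ledge",(166,420),.05);A("block L edge",(172,286),.063);A("blk",(200,500),.063);A("blk R",(428,330),.063);A("knob",(648,520),.12);A("hub",(268,440),.095)
A("strip",(280,140));A("rail",(80,340),.038)
# segments along rows of tab
im=cv2.cvtColor(w["im"],cv2.COLOR_BGR2GRAY)
for r in (100,111,122,133,140):print(r,im[r,58:100])
E
```

```text
tab top mid [-0.0604  0.091   0.0346] [-0.0604  0.0918  0.036 ]
tab topL [-0.0601  0.0758  0.0153] [-0.0605  0.0886  0.036 ]
tab topR [-0.0603  0.0918  0.0315] [-0.0604  0.0945  0.036 ]
foot R [-0.0619  0.096   0.0188] [-0.0619  0.0966  0.02  ]
footRedge [-0.0537  0.0959  0.0163] [-0.0538  0.0968  0.018 ]
ptr top [-0.0414  0.0971  0.0293] [-0.0415  0.0975  0.03  ]
ptr top [-0.0335  0.0972  0.0299] [-0.0335  0.0972  0.03  ]
ptr top [-0.0441  0.0961  0.0297] [-0.0441  0.0963  0.03  ]
ptr top [-0.028   0.0971  0.0297] [-0.0281  0.0972  0.03  ]
ptr side [-0.0354  0.0993  0.0249] 
plate [0.0068 0.0976 0.0644] [0.013  0.0879 0.05  ]
plate Ledge [0.0067 0.0963 0.0648] [0.013  0.0863 0.05  ]
block L edge [-0.0254  0.1015  0.0614] [-0.0258  0.1025  0.063 ]
blk [0.0297 0.099  0.0616] [0.029  0.0999 0.063 ]
blk R [-0.0145  0.1606  0.0603] [-0.0153  0.1613  0.063 ]
knob [0.001  0.2112 0.119 ] [0.0004 0.2112 0.12  ]
hub [0.0026 0.1314 0.0845] [-0.0022  0.1371  0.095 ]
strip [-0.0562  0.1099  0.0151] 
rail [-0.0028  0.0516  0.0304] [-0.0051  0.0575  0.038 ]
100 [222 222 222 222 221 214 193 178 174 167 147 116  84  68  66  66  66  66
  67  67  67  77 108 145 167 171 169 158 131  96  77 102 157 203 220 223
 223 223 223 223 223 223]
111 [220 220 219 220 220 219 215 201 185 177 173 160 131  95  72  66  66  66
  66  67  66  66  70  91 130 162 172 171 162 141 109  82  88 138 190 215
 219 219 219 219 219 213]
122 [220 220 220 220 220 220 220 218 210 191 179 175 167 147 115  84  69  66
  66  67  67  67  67  68  84 119 153 170 174 168 150 120  88  77 111 167
 207 219 221 220 220 220]
133 [218 218 218 218 218 218 218 218 218 218 218 217 217 217 217 216 212 204
 194 190 187 183 180 179 175 170 166 165 164 160 144 111  84  73  71  71
  80 113 164 202 216 217]
140 [ 90  90  90  90  90  90  90  90  90  90  90  90  90  90  90  90  90  91
  91  91  91  91  90  92 100 123 152 168 172 172 167 145 104  70  63  64
  65  67  71  79  88  90]
```

```bash
cat >> h.py <<'E'
def slide_to(yt,x=.0055,z=.09):
    """drive the gripped knob (free carriage) until the measured TCP y is yt, then relax"""
    c=Jf(get_state()["tcp_pos"])[0][1]
    sg=np.sign(yt-c);cmd=yt+sg*.0025
    for _ in range(14):
        ctrl.movel(W(x,cmd,z),max_speed=.05);y=Jf(get_state()["tcp_pos"])[0][1]
        if sg*(yt-y)<.0003:break
        cmd+=(yt-y)*.8 if abs(yt-y)>.0004 else sg*.0004
    S("slid");p=Jf(get_state()["tcp_pos"])[0];p[0]=x;p[2]=z;ctrl.movel(W(*p),max_speed=.03);S("relaxed");return p
E
python3 - <<'E'
from h import *
p=slide_to(.2070)
arc(p,1.57,-.02,9)
ctrl.ungrasp();S("open")
ctrl.movel(W(-.078,.15,.17),max_speed=.25)
y=.093;ctrl.movep(W(.0,y,.17),Q(180));S("view")
im,d,cp=grab("wrist");np.savez("w5.npz",im=im,d=d,R=cp[2],t=cp[3]);print(Jf(-cp[2].T@cp[3]))
cv2.imwrite("pics/w5.png",cv2.resize(im[20:260,96:416],(800,600),interpolation=cv2.INTER_CUBIC))
E
```

```text
slid t12.9 tcpJ [0.0048 0.207  0.0904] F [-2.7  8.1 -5.2] w0.0147
relaxed t13.2 tcpJ [0.0052 0.2072 0.0901] F [-4.4 -2.   0.6] w0.0152
th1.39 t13.5 tcpJ [-0.0088  0.2059  0.0901] F [-2.1 -0.3 -0.5] w0.0147
th1.22 t13.8 tcpJ [-0.0218  0.2027  0.0902] F [ 0.3  2.5 -1.9] w0.0151
th1.04 t14.1 tcpJ [-0.0355  0.1973  0.0903] F [-2.9  5.5 -2.5] w0.0147
th0.86 t14.3 tcpJ [-0.0476  0.1895  0.0903] F [-4.2  6.9 -2.6] w0.0151
th0.69 t14.6 tcpJ [-0.0578  0.1794  0.0903] F [-6.2  5.7 -2. ] w0.0149
th0.51 t14.9 tcpJ [-0.0662  0.1678  0.0902] F [-7.9  5.  -0.6] w0.0147
th0.33 t15.2 tcpJ [-0.0732  0.1555  0.0904] F [-12.5   7.6   0.6] w0.0151
th0.16 t15.5 tcpJ [-0.0772  0.1415  0.0904] F [-15.4   5.4   4.7] w0.0149
th-0.02 t15.8 tcpJ [-0.0786  0.1261  0.0902] F [-17.1   4.    6.2] w0.0148
open t16.5 tcpJ [-0.0743  0.1253  0.09  ] F [ 0.4  0.1 -0. ] w0.0857
view t17.4 tcpJ [0.0002 0.0913 0.1683] F [-0.8  0.5 -1. ] w0.0854
[[-0.06886063  0.09080938  0.30984022]]
```

View pics/w5.png

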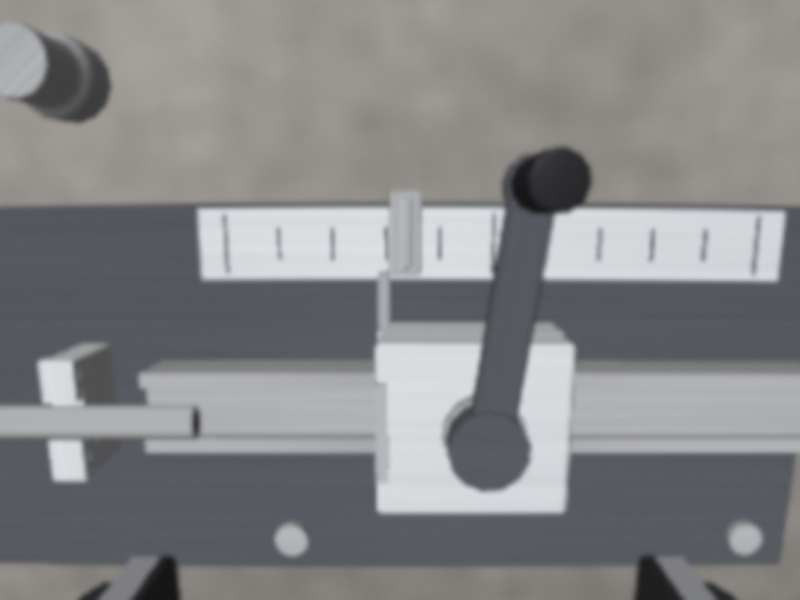

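```bash
cat >> h.py <<'E'
XP=.002
def kn(t,yp,z=.09):return np.array([XP-.08*np.cos(t),yp+.08*np.sin(t),z])
def swing(t0,t1,yp,n,sp=.1,bx=0.):
    for i,t in enumerate(np.linspace(t0,t1,n+1)[1:]):
        p=kn(t,yp);p[0]-=bx*(i+1)/n;ctrl.movel(W(*p),max_speed=sp);S("th%.2f"%t)
def view(n,y=.093,crop=True):
    ctrl.movep(W(.0,y,.17),Q(180));S("view")
    im,d,cp=grab("wrist");np.savez(n+".npz",im=im,d=d,R=cp[2],t=cp[3]);print("cam",Jf(-cp[2].T@cp[3])[0].round(4))
    cv2.imwrite(f"pics/{n}.png",cv2.resize(im[20:260,96:416],(800,600),interpolation=cv2.INTER_CUBIC))
E
python3 - <<'E'
from h import *
w=np.load("w5.npz");K,D,_,_=campose("wrist",get_state());cp=(K,D,w["R"],w["t"])
a=lambda p,z:Jf(atz(cp,[np.array(p)*.4+[96,20]],z))[0]
k=a((553,180),.12);print("knob",k,"tab",a((405.5,235),.02),"tabtop",a((408,235),.036),"ptr edges",a((378,300),.03),a((390,300),.03),"plate",a((376,430),.064),a((388,430),.064),"hub",a((488,450),.095))
A0=a((497,415),.08);A1=a((530,215),.08);v=A1-A0;th=np.arctan2(v[1],-v[0]);print("theta",th, "pivot y from knob",k[1]-.08*np.sin(th))
np.save("th.npy",[th,k[1]-.08*np.sin(th)])
E
```

```text
knob [-0.07534009  0.12544931  0.12      ] tab [-0.05929987  0.09037682  0.02      ] tabtop [-0.05982498  0.09126581  0.036     ] ptr edges [-0.03673922  0.08038515  0.03      ] [-0.03672318  0.08471847  0.03      ] plate [0.00228494 0.08043481 0.064     ] [0.0022968  0.08441983 0.064     ] hub [-0.00049747  0.11441757  0.095     ]
theta 0.1316744167074352 pivot y from knob 0.11494577359795319
```

```bash
python3 - <<'E'
from h import *
g=kn(.12,.116);ctrl.movel(W(g[0],g[1],.15),max_speed=.25);ctrl.movel(W(*g),max_speed=.15)
ctrl.close_gripper(30);s=S("grip");y=Jf(s["tcp_pos"])[0][1];yp=y-.08*np.sin(.12)
swing(.12,1.62,yp,8)
p=slide_to(.2068,x=XP+.003);yp=p[1]-.08
swing(1.57,-.02,yp,9,bx=.001)
s=S()
ctrl.ungrasp();S("open")
ctrl.movel(W(-.05,.12,.16),max_speed=.25)
view("w6")
E
```

```text
grip t19.2 tcpJ [-0.0775  0.1263  0.0903] F [-1.6  2.1  2.5] w0.0148
th0.31 t19.5 tcpJ [-0.0746  0.1417  0.0902] F [-3.7  1.8  2.6] w0.0146
th0.49 t19.8 tcpJ [-0.0685  0.1551  0.09  ] F [-1.6  2.5  1.7] w0.0151
th0.68 t20.1 tcpJ [-0.0596  0.1673  0.09  ] F [0.3 2.6 1.4] w0.0149
th0.87 t20.4 tcpJ [-0.0488  0.1775  0.09  ] F [ 2.9 -0.4  1. ] w0.0151
th1.06 t20.7 tcpJ [-0.0371  0.1856  0.0899] F [ 1.2 -2.3  3.1] w0.0150
th1.25 t21.0 tcpJ [-0.0231  0.1921  0.0899] F [ 2.5 -2.2  2.3] w0.0151
th1.43 t21.3 tcpJ [-0.0094  0.196   0.0899] F [-0.2  0.5  2.7] w0.0150
th1.62 t21.6 tcpJ [0.0061 0.1979 0.0902] F [ 2.4  5.  -2.3] w0.0148
slid t22.0 tcpJ [0.0057 0.207  0.0898] F [ 3.1 -4.9  3.3] w0.0150
relaxed t22.2 tcpJ [0.0053 0.2069 0.0901] F [3.3 1.4 0.6] w0.0149
th1.39 t22.6 tcpJ [-0.0132  0.2042  0.0898] F [-1.6 -4.4  4.6] w0.0154
th1.22 t22.9 tcpJ [-0.0253  0.2002  0.0898] F [ 3.1 -5.9  3.7] w0.0146
th1.04 t23.2 tcpJ [-0.0379  0.194   0.0898] F [ 3.5 -5.7  3.3] w0.0147
th0.86 t23.4 tcpJ [-0.0491  0.1862  0.0898] F [ 5.  -5.2  2.6] w0.0150
th0.69 t23.7 tcpJ [-0.0594  0.1765  0.0899] F [ 4.3 -3.6  1.9] w0.0151
th0.51 t24.0 tcpJ [-0.0682  0.1653  0.0899] F [ 2.7 -3.8  1.7] w0.0147
th0.33 t24.3 tcpJ [-0.0745  0.1536  0.09  ] F [ 1.8  0.2 -0. ] w0.0154
th0.16 t24.6 tcpJ [-0.0787  0.1404  0.0902] F [-3.3  3.   1.8] w0.0153
th-0.02 t24.9 tcpJ [-0.0806  0.1259  0.0902] F [-6.2  1.3  5.5] w0.0152
 t24.9 tcpJ [-0.0806  0.1259  0.0902] F [-6.2  1.3  5.5] w0.0152
open t25.6 tcpJ [-0.079   0.1253  0.09  ] F [ 0.1  0.2 -0.4] w0.0855
view t26.4 tcpJ [1.000e-04 9.190e-02 1.687e-01] F [-0.1  0.2  0. ] w0.0854
cam [-0.069   0.0913  0.3101]
```

View pics/w6.png

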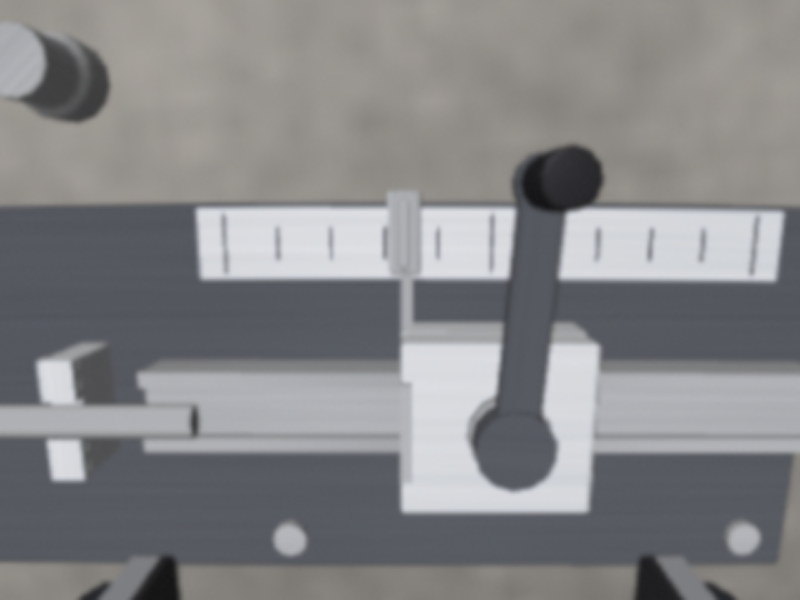

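```bash
cat > meas.py <<'E'
from h import *
import sys
def meas(n,w0=None):
    w=np.load(n+".npz");K,D,_,_=campose("wrist",get_state());cp=(K,D,w["R"],w["t"]);g=cv2.cvtColor(w["im"],cv2.COLOR_BGR2GRAY).astype(float)
    L=lambda p,z:Jf(atz(cp,[p],z))[0]
    return w,cp,g,L
if __name__=="__main__":
    w,cp,g,L=meas(sys.argv[1])
    print("tab rows");[print(r,g[r,244:275].astype(int)) for r in (103,112,120)]
    print("ptr rows");[print(r,g[r,244:275].astype(int)) for r in (136,142,148)]
    print("plate");[print(r,g[r,244:275].astype(int)) for r in (180,200)]
    print("arm");[print(r,g[r,290:328].astype(int)) for r in (110,130,150,170)]
E
python3 meas.py w6
```

```text
tab rows
103 [188 188 188 188 188 188 188 185 179 174 171 170 174 176 171 163 167 171
 168 162 167 180 187 188 188 188 188 187 187 188 188]
112 [221 221 221 219 203 162 151 171 177 174 171 169 173 176 171 164 168 172
 169 168 187 211 219 220 219 214 190 174 202 218 220]
120 [222 222 222 221 204 161 153 175 180 175 170 169 173 176 171 163 168 172
 169 168 188 214 221 222 221 213 183 171 204 220 222]
ptr rows
136 [ 91  90  90  90  90  90  90  91  91  90  93 107 136 161 171 170 155 121
  95  91  89  90  90  90  90  90  90  90  89  90  90]
142 [ 91  90  91  90  90  91  90  90  90  91  92 107 137 162 171 170 155 121
  96  91  90  91  91  91  90  91  90  90  90  90  90]
148 [ 89  90  89  90  90  90  90  90  90  90  93 107 137 162 171 170 159 133
 117 114 114 114 114 114 114 114 114 114 113 114 114]
plate
180 [175 176 175 175 175 175 175 175 175 175 175 176 179 180 181 183 194 212
 217 218 218 219 218 218 218 218 218 218 218 218 218]
200 [145 144 144 144 144 145 145 144 144 144 145 153 169 179 182 184 195 212
 218 219 219 218 218 218 218 218 218 219 218 218 218]
arm
110 [216 198 165 170 205 218 219 219 219 217 204 166 114  84  83  86  89  89
  89  88  88  88  88  89  89  89  88  88  88  88  99 137 182 210 217 218
 217 217]
130 [208 206 204 206 209 209 209 206 192 157 109  83  84  87  89  89  89  88
  88  88  89  89  89  89  89  89  88  88 106 149 189 206 209 209 209 209
 209 209]
150 [156 156 157 156 156 154 141 111  84  81  85  87  89  89  89  88  88  89
  89  90  90  89  89  88  88  88 100 125 145 152 153 153 153 152 150 143
 132 118]
170 [217 217 217 215 194 142  93  84  87  88  89  89  89  88  89  89  90  90
  90  90  90  90  90 105 151 197 215 217 217 217 217 217 217 217 217 217
 217 217]
```

```bash
python3 - <<'E'
from meas import *
w,cp,g,L=meas("w6")
for z in (.077,.084):
    a,b=L((311.3,110),z),L((304.4,170),z);v=a-b;print(z,"theta",np.arctan2(v[1],-v[0]),a,b)
a,b=L((264.1,103),.018),L((264.0,120),.018);print("foot edge tilt",np.arctan2((a-b)[1],-(a-b)[0]),a,b)
print("ptr",L((255.8,142),.03),"plate",L((255.5,200),.064),"foot",L((251.2,112),.018),L((264.1,112),.018),"tabtop",L((257.4,112),.036))
a,b=L((598*.4+96,345*.4+20),.063),L((590*.4+96,510*.4+20),.063);print("block edge",a,b)
print("knob",L((571*.4+96,177*.4+20),.12))
E
```

```text
0.077 theta 0.07695741174332364 [-0.06406487  0.1300335   0.077     ] [-0.0189769   0.12655678  0.077     ]
0.084 theta 0.07695741174332334 [-0.06421382  0.12887126  0.084     ] [-0.02047989  0.12549895  0.084     ]
foot edge tilt 0.0039930448204232305 [-0.06902185  0.09630941  0.018     ] [-0.05372776  0.09624833  0.018     ]
ptr [-0.03483707  0.08866726  0.03      ] plate [0.00938598 0.0885121  0.064     ] foot [-0.06099992  0.08443971  0.018     ] [-0.06097104  0.09632579  0.018     ] tabtop [-0.06147947  0.09022522  0.036     ]
block edge [-0.02591719  0.15341801  0.063     ] [0.03164074 0.15448465 0.063     ]
knob [-0.07611442  0.13025219  0.12      ]
```

```bash
python3 - <<'E'
from h import *
yp=.1248;g=kn(.07,yp);ctrl.movel(W(g[0],g[1],.15),max_speed=.25);ctrl.movel(W(*g),max_speed=.15)
ctrl.close_gripper(40);s=S("grip");y=Jf(s["tcp_pos"])[0][1];yp=y-.08*np.sin(.07)
swing(.07,1.62,yp,7,sp=.12)
p=slide_to(.2088,x=XP+.003);yp=p[1]-.08
swing(1.57,-.02,yp,8,bx=.001,sp=.12)
p=kn(-.02,yp);p[0]-=.001
for i in range(8):
    p[1]-=.001;ctrl.movel(W(*p),max_speed=.03);s=S("press")
    if s["contact_force"]@uy>9:break
ctrl.ungrasp();S("open")
ctrl.movel(W(-.05,.12,.16),max_speed=.25)
view("w7")
E
python3 meas.py w7
```

```text
grip t28.1 tcpJ [-0.0777  0.1306  0.0903] F [-0.7 -0.3  3.7] w0.0149
th0.29 t28.4 tcpJ [-0.0747  0.1485  0.0901] F [-0.9  0.2  2.8] w0.0145
th0.51 t28.7 tcpJ [-0.0674  0.165   0.09  ] F [ 1.2  3.7 -0.4] w0.0146
th0.73 t29.0 tcpJ [-0.0579  0.1787  0.0899] F [-2.2  2.2  2.7] w0.0145
th0.96 t29.3 tcpJ [-0.0439  0.1904  0.09  ] F [0.9 2.  0.7] w0.0149
th1.18 t29.6 tcpJ [-0.028  0.199  0.09 ] F [ 2.8  2.8 -1. ] w0.0151
th1.40 t29.9 tcpJ [-0.0124  0.2042  0.09  ] F [-1.6  3.4 -0.1] w0.0146
th1.62 t30.2 tcpJ [0.0065 0.2064 0.0902] F [ 4.   7.8 -3.5] w0.0146
slid t30.5 tcpJ [0.0062 0.2089 0.0898] F [ 3.9 -3.7  2. ] w0.0146
relaxed t30.8 tcpJ [0.0059 0.2088 0.0901] F [ 4.   3.1 -1.8] w0.0146
th1.37 t31.1 tcpJ [-0.0155  0.2056  0.0898] F [-3.8 -4.3  5.5] w0.0143
th1.17 t31.4 tcpJ [-0.0286  0.2009  0.0898] F [ 1.7 -4.9  1.9] w0.0151
th0.97 t31.6 tcpJ [-0.0425  0.1935  0.0898] F [ 4.3 -5.   1.1] w0.0147
th0.78 t31.9 tcpJ [-0.0557  0.1832  0.0897] F [ 0.2 -6.1  3.6] w0.0150
th0.58 t32.2 tcpJ [-0.0652  0.1722  0.0899] F [ 2.8 -2.9 -1. ] w0.0149
th0.38 t32.5 tcpJ [-0.0732  0.1592  0.09  ] F [ 1.8  
[... 1910 characters left out ...]
18
 218 218 218 218 218 218 218 218 218 218 217 213 190]
arm
110 [110  86  85  88  89  89  88  88  88  88  87  89  89  89  88  88  87  89
 113 162 203 216 216 208 201 206 215 218 218 218 218 217 218 218 217 217
 217 217]
130 [ 85  87  88  89  89  88  87  88  88  89  89  89  89  88  88  88 101 146
 189 206 209 209 209 209 209 209 209 209 209 209 209 209 209 210 209 209
 209 209]
150 [ 88  89  89  88  88  89  89  90  90  90  89  89  89  87  89 112 140 152
 153 154 153 153 153 153 153 152 149 141 127 113 101  93  90  90  89  90
  89  89]
170 [ 89  88  88  89  89  90  90  90  90  90  90  89  96 138 188 213 217 217
 217 217 217 217 217 217 217 217 217 217 217 217 217 217 217 215 205 183
 164 163]
```

View pics/w7.png

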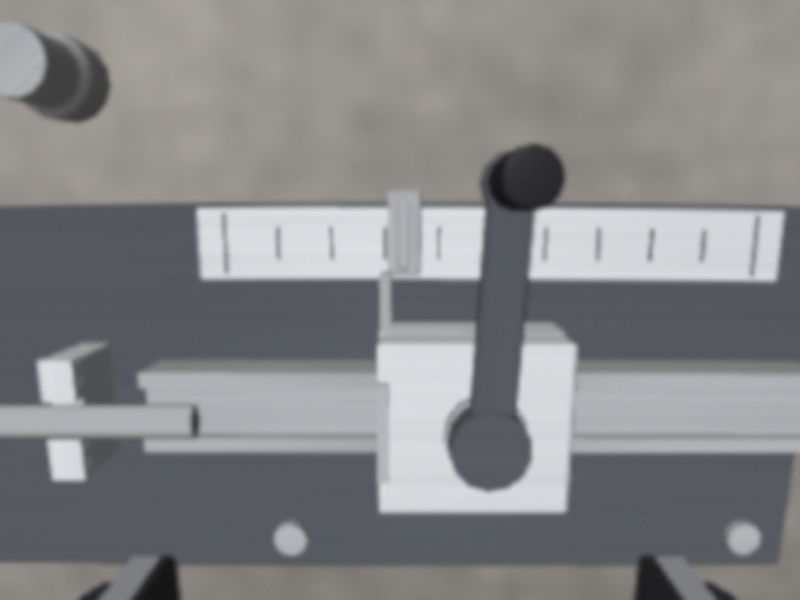

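```bash
python3 - <<'E'
from h import *
yp=.117;g=kn(.05,yp);q=Q(180-np.degrees(.05))
ctrl.movel(W(g[0],g[1],.14),frame=q,max_speed=.3);print(np.round(get_state()["eef_rot"],3),q.round(3))
ctrl.movel(W(*g),max_speed=.15)
ctrl.close_gripper(50);s=S("grip");yp=Jf(s["tcp_pos"])[0][1]-.08*np.sin(.05)
swingr(.05,1.6,yp,6)
p=slide_to(.2085,x=XP);yp=p[1]-.08
swingr(1.57,-.03,yp,7,sp=.15)
S("end");ctrl.ungrasp();S("open")
ctrl.movel(W(-.05,.12,.16),max_speed=.3)
view("w8")
E
python3 meas.py w8
```

```text
[-0.     0.067  0.998 -0.001] [0.    0.069 0.998 0.   ]
grip t38.1 tcpJ [-0.0778  0.1213  0.0903] F [-0.6  0.5  2.3] w0.0143
th0.31 t38.6 tcpJ [-0.0742  0.1421  0.0903] F [-0.2  1.9  3.9] w0.0142
th0.57 t39.0 tcpJ [-0.0656  0.1605  0.0902] F [-1.3  2.5  5.4] w0.0145
th0.83 t39.4 tcpJ [-0.0526  0.1763  0.0903] F [-0.9  2.4  5.4] w0.0142
th1.08 t39.8 tcpJ [-0.0359  0.1883  0.0902] F [-1.1  4.   6.2] w0.0143
th1.34 t40.2 tcpJ [-0.0165  0.1957  0.0903] F [-0.7  3.8  6. ] w0.0144
th1.60 t40.6 tcpJ [0.0025 0.1979 0.0902] F [-3.4  3.5  7.6] w0.0143
slid t42.0 tcpJ [0.0024 0.2082 0.0899] F [-0.1 -8.4 12.5] w0.0148
relaxed t42.3 tcpJ [0.0023 0.208  0.0903] F [1.5 2.5 5.6] w0.0145
th1.34 t42.8 tcpJ [-0.0172  0.2057  0.0902] F [-2.3  1.9  8. ] w0.0146
th1.11 t43.1 tcpJ [-0.0344  0.1993  0.0901] F [-1.7  2.   9. ] w0.0142
th0.88 t43.5 tcpJ [-0.0496  0.1891  0.0901] F [-1.9 -0.6  8.5] w0.0145
th0.66 t43.9 tcpJ [-0.0621  0.1758  0.0901] F [-1.6 -0.6  8.4] w0.0142
th0.43 t44.2 tcpJ [-0.0713  0.16    0.0901] F [-1.3 -0.5 10.6] w0.0143
th0.20 t44.6 tcpJ [-0.0766  0.1426  0.0901] F [-0.9 -0.6 10.6] w0
[... 1335 characters left out ...]
18
 219 218 219 218 219 218 218 218 218 218 218 218 218]
arm
110 [216 198 165 169 204 218 219 216 194 147 101  83  85  87  88  89  88  88
  88  88  88  89  89  89  88  89  88  89 109 155 195 214 217 218 217 218
 217 217]
130 [206 203 200 202 205 202 184 143  99  83  85  87  89  89  88  88  87  88
  88  89  89  89  89  89  88  89 111 155 193 207 209 209 209 209 209 209
 209 209]
150 [157 157 157 154 141 111  85  82  85  88  89  89  88  88  88  89  90  89
  90  90  89  89  88  88 100 125 145 152 152 153 153 153 151 147 138 125
 112 100]
170 [217 215 198 151 102  85  87  88  89  89  88  88  89  89  89  90  90  90
  90  90  89 102 148 196 215 217 217 217 217 217 217 217 217 217 217 217
 217 217]
```

View pics/w8.png

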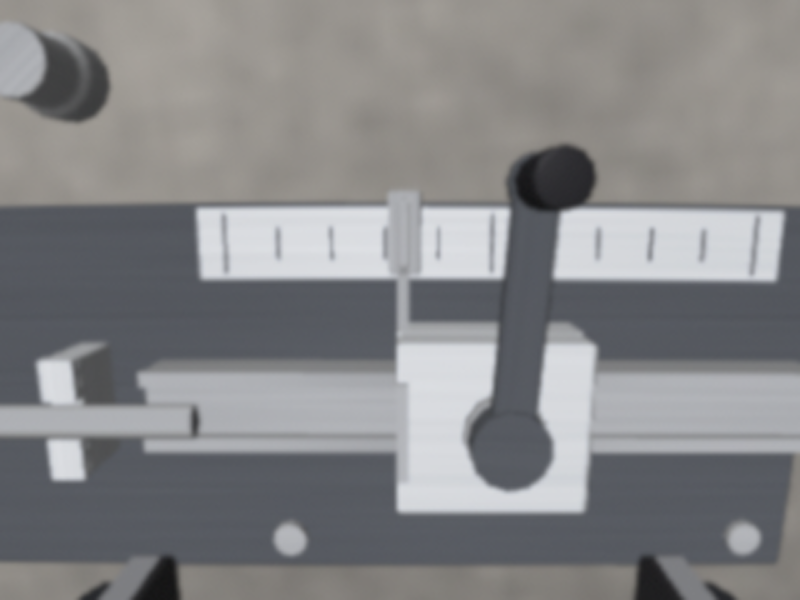

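```bash
python3 - <<'E'
from h import *
for n in ("w1","w5","w6","w7","w8"):
    w=np.load(n+".npz");K,D,_,_=campose("wrist",get_state());cp=(K,D,w["R"],w["t"]);L=lambda p,z:Jf(atz(cp,[p],z))[0]
    d=w["d"];h,ww=d.shape;v,u=np.mgrid[0:h,0:ww]
    X=Jf(atdepth(cp,np.c_[u.ravel(),v.ravel()],d.ravel()))
    # arm points: z 70..88mm, between hub and knob
    g=cv2.cvtColor(w["im"],cv2.COLOR_BGR2GRAY).ravel()
    m=(d.ravel()>0)&(X[:,2]>.072)&(X[:,2]<.092)&(X[:,0]>-.062)&(X[:,0]<-.02)&(X[:,1]>.08)&(X[:,1]<.25)&(g<95)
    P=X[m];xs=np.linspace(-.060,-.022,10);mid=[]
    for a,b in zip(xs,xs[1:]):
        y=P[(P[:,0]>=a)&(P[:,0]<b),1]
        if len(y)>5:mid.append(((a+b)/2,(np.percentile(y,3)+np.percentile(y,97))/2))
    mid=np.array(mid);c=np.polyfit(mid[:,0],mid[:,1],1);print(n,m.sum(),"theta",round(-np.arctan(c[0]),4),"y at pivot x=.002",round(np.polyval(c,.002),4),"z",np.median(P[:,2]).round(4))
E
```

```text
w1 614 theta 0.0374 y at pivot x=.002 0.2008 z 0.0826
w5 1037 theta 0.1395 y at pivot x=.002 0.1157 z 0.0826
w6 1020 theta 0.0794 y at pivot x=.002 0.1241 z 0.0825
w7 1010 theta 0.052 y at pivot x=.002 0.1167 z 0.0825
w8 1027 theta 0.0705 y at pivot x=.002 0.1228 z 0.0825
```

```bash
python3 - <<'E'
from h import *
for c in ("top","scene"):
    w=np.load(c+"0.npz");cp=campose(c);d=w["d"];v,u=np.mgrid[0:384,0:512]
    X=Jf(atdepth(cp,np.c_[u.ravel(),v.ravel()],d.ravel()))
    m=(d.ravel()>0)&(abs(X[:,1]+.12)<.03)&(X[:,2]>.07)&(X[:,0]>-.1)&(X[:,0]<.14)&(X[:,2]<.3)
    P=X[m]
    for z in np.arange(.06,.17,.01):
        q=P[(P[:,2]>=z)&(P[:,2]<z+.01)]
        if len(q):print(c,round(z,2),len(q),"x",q[:,0].min().round(4),np.median(q[:,0]).round(4),q[:,0].max().round(4),"y",q[:,1].min().round(3),q[:,1].max().round(3))
print("ik",[ctrl.ik(W(*p),Q(180)) is not None for p in ((-.03,-.33,.08),(0,-.33,.04),(0,-.2,.04),(.13,-.12,.12),(.0,-.12,.12),(-.06,-.12,.06))])
E
```

```text
top 0.07 52 x 0.0465 0.0491 0.0559 y -0.145 -0.091
top 0.08 40 x 0.0487 0.0522 0.0551 y -0.144 -0.091
top 0.09 5 x 0.0542 0.0545 0.0548 y -0.145 -0.114
top 0.1 40 x 0.0536 0.0555 0.0575 y -0.145 -0.09
top 0.11 79 x 0.0554 0.0683 0.0805 y -0.146 -0.09
top 0.12 169 x 0.058 0.0673 0.0805 y -0.146 -0.09
top 0.13 20 x 0.0771 0.0785 0.0805 y -0.13 -0.102
top 0.14 39 x 0.0789 0.0822 0.0857 y -0.131 -0.102
scene 0.07 72 x 0.0679 0.0702 0.0724 y -0.146 -0.091
scene 0.08 81 x 0.0698 0.0725 0.0747 y -0.146 -0.091
scene 0.09 73 x 0.0723 0.075 0.0788 y -0.146 -0.09
scene 0.1 87 x 0.0756 0.0774 0.0801 y -0.146 -0.09
scene 0.11 91 x 0.0771 0.0799 0.0826 y -0.146 -0.09
scene 0.12 163 x 0.0587 0.0757 0.084 y -0.147 -0.09
scene 0.13 49 x 0.0801 0.0838 0.0863 y -0.131 -0.102
scene 0.14 59 x 0.0815 0.0851 0.0891 y -0.131 -0.102
ik [True, True, True, True, True, True]
```

```bash
python3 - <<'E'
from h import *
yp=.1235;t0=.05;g=kn(t0,yp)
ctrl.movel(W(g[0],g[1],.13),frame=Q(180-np.degrees(t0)),max_speed=.35)
ctrl.movel(W(*g),max_speed=.25)
ctrl.close_gripper(60);s=S("grip");yp=Jf(s["tcp_pos"])[0][1]-.08*np.sin(t0)
swingr(t0,1.1,yp,3,sp=.25)
y0=Jf(get_state()["tcp_pos"])[0][1];p=slide_to(y0+.0062,x=kn(1.1,0)[0])
yp=p[1]-.08*np.sin(1.1);print("yp",yp)
for t,sh in ((.82,0),(.55,0),(.3,-.0015),(.1,-.003),(-.03,-.0035)):
    ctrl.movel(W(*kn(t,yp+sh)),frame=Q(180-np.degrees(t)),max_speed=.2);S("th%.2f"%t)
ctrl.ungrasp();S("open")
im,d,cp=grab("wrist");np.savez("w9.npz",im=im,d=d,R=cp[2],t=cp[3])
cv2.imwrite("pics/w9.png",cv2.resize(im,(640,480)))
E
```

```text
grip t47.9 tcpJ [-0.0778  0.1278  0.0904] F [-0.9  0.3  6. ] w0.0144
th0.40 t48.4 tcpJ [-0.0714  0.1553  0.0904] F [0.1 1.6 6. ] w0.0143
th0.75 t48.9 tcpJ [-0.0564  0.1784  0.0904] F [0.1 0.4 7. ] w0.0142
th1.10 t49.4 tcpJ [-0.0341  0.1951  0.0904] F [0.6 0.3 7.9] w0.0141
slid t49.7 tcpJ [-0.0337  0.202   0.0902] F [ 1.3 -5.3  9. ] w0.0143
relaxed t49.9 tcpJ [-0.0342  0.2017  0.0904] F [-0.3 -0.9  7.8] w0.0141
yp 0.1306724188458781
th0.82 t50.4 tcpJ [-0.053   0.1884  0.0903] F [-1.8 -1.8  7.9] w0.0144
th0.55 t50.8 tcpJ [-0.0664  0.1717  0.0903] F [-0.7 -1.5  8.9] w0.0143
th0.30 t51.2 tcpJ [-0.0746  0.1527  0.0904] F [-1.3  0.4  7.1] w0.0141
th0.10 t51.5 tcpJ [-0.0776  0.1358  0.0904] F [0.5 1.6 6.7] w0.0142
th-0.03 t51.8 tcpJ [-0.0773  0.125   0.0904] F [1.5 0.4 5.1] w0.0144
open t52.5 tcpJ [-0.078   0.1248  0.09  ] F [-0.2 -0.6 -0.7] w0.0853
```

```bash
python3 - <<'E'
from h import *
ctrl.movel(W(-.078,.125,.12),max_speed=.25)
ctrl.close_gripper(40)
ctrl.movel(W(-.03,-.312,.05),frame=Q(180),max_speed=.36);S("at")
ctrl.movel(W(0.002,-.312,.032),max_speed=.2);S("tail")
ctrl.movel(W(0.002,-.232,.032),max_speed=.16);S("push")
y=-.232
for i in range(8):
    y+=.003;ctrl.movel(W(.002,y,.032),max_speed=.06);s=S("p")
    if s["contact_force"]@uy<-4:break
im,d,cp=grab("top");np.savez("top2.npz",im=im,d=d);cv2.imwrite("pics/top2.png",cv2.resize(im[120:270,90:390],(800,400),interpolation=cv2.INTER_CUBIC))
E
```

```text
at t55.0 tcpJ [-0.0299 -0.3103  0.0504] F [-0.1  0.8  0.1] w-0.0001
tail t55.3 tcpJ [ 0.0026 -0.31    0.032 ] F [0.  0.4 0.2] w0.0002
push t56.0 tcpJ [ 0.0018 -0.2328  0.0321] F [1.1 0.7 0. ] w0.0003
p t56.2 tcpJ [ 0.0019 -0.2297  0.0319] F [-0.2 -0.1  0.4] w0.0002
p t56.5 tcpJ [ 0.002 -0.226  0.032] F [-0.3  0.   0.2] w0.0002
p t56.7 tcpJ [ 0.0019 -0.2257  0.0319] F [ 0.1 -8.4  2. ] w0.0000
```

```bash
python3 - <<'E'
from h import *
ctrl.movel(W(.002,-.243,.04),max_speed=.15)
ctrl.movel(W(.125,-.2,.13),max_speed=.3)
ctrl.movel(W(.112,-.118,.127),max_speed=.3);S("at")
for f in (1.5,1.1,.75,.4,.12):
    c,s=np.cos(f),np.sin(f)
    x=.041-.09*c+.021*s+.011*min(1,s*1.5)-.003*s;z=.05+.09*s+.021*c-.003*c
    if f>1.4:z-=.008
    ctrl.movel(W(x,-.118,z),max_speed=.16);S("f%.2f"%f)
z=.069
for i in range(4):
    ctrl.movel(W(-.05,-.118,z),max_speed=.08);s=S("press")
    if s["contact_force"][2]>12 or s["time"]>61.8:break
    z-=.003
ctrl.movel(W(-.05,-.118,z+.05),max_speed=.2);S("up")
im,d,cp=grab("wrist");cv2.imwrite("pics/end.png",cv2.resize(im,(640,480)));S()
E
```

```text
at t58.1 tcpJ [ 0.1104 -0.1177  0.126 ] F [-0.4 -0.2 -0.2] w0.0001
f1.50 t58.6 tcpJ [ 0.0638 -0.12    0.1327] F [-0.7 -0.1  0.3] w0.0000
f1.10 t59.0 tcpJ [ 0.028  -0.1186  0.1383] F [ 0.5  0.4 -0.1] w0.0001
f0.75 t59.3 tcpJ [-0.0006 -0.1182  0.1245] F [-0.3  0.1 -0.1] w-0.0002
f0.40 t59.7 tcpJ [-0.0274 -0.118   0.102 ] F [ 0.4 -0.  -0.3] w-0.0000
f0.12 t60.0 tcpJ [-0.0433 -0.1179  0.0791] F [ 0.3 -0.3  0.6] w0.0002
press t60.3 tcpJ [-0.0468 -0.1172  0.0709] F [ 2.2 -0.6 12.3] w-0.0001
up t60.7 tcpJ [-0.0491 -0.1181  0.1198] F [ 0.1 -1.1 -0.3] w0.0001
 t60.8 tcpJ [-0.0497 -0.1183  0.119 ] F [ 0.   0.5 -0.1] w-0.0001
```

View pics/end.png

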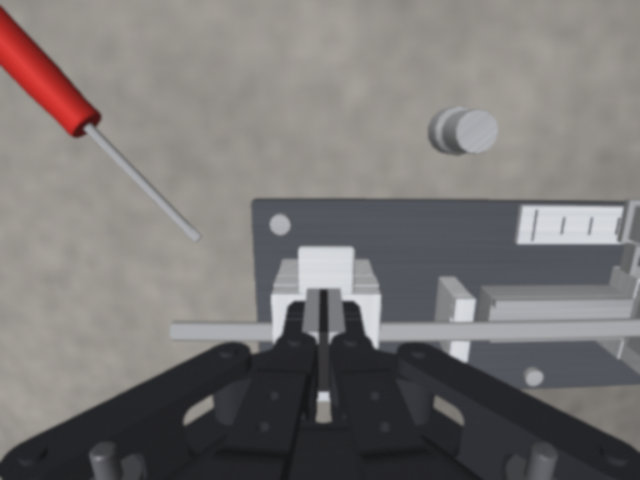

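```bash
python3 - <<'E'
from h import *
res=[]
for c in ("top","scene"):
    im,d,cp=grab(c);cv2.imwrite(f"pics/{c}_fin.png",cv2.resize(im[150:300,170:470],(800,400),interpolation=cv2.INTER_CUBIC))
    v,u=np.mgrid[0:384,0:512];X=Jf(atdepth(cp,np.c_[u.ravel(),v.ravel()],d.ravel()))
    m=(d.ravel()>0)&(abs(X[:,1]+.118)<.026)&(X[:,0]>.06)&(X[:,0]<.1)&(X[:,2]>.08)&(X[:,2]<.2)
    n=(d.ravel()>0)&(abs(X[:,1]+.118)<.026)&(abs(X[:,0]-.01)<.015)&(X[:,2]>.02)&(X[:,2]<.1)
    print(c,"upright pts",m.sum(),"over lower half z",np.percentile(X[n,2],[10,50,90]).round(4) if n.sum() else None,n.sum())
S()
E
```

```text
top upright pts 0 over lower half z None 0
scene upright pts 0 over lower half z [0.0723 0.0737 0.075 ] 220
 t60.9 tcpJ [-0.0503 -0.1183  0.1184] F [ 0.1 -0.9 -1.8] w0.0001
```

```bash
python3 - <<'E'
from h import *
ticket.close_job();print("done")
E
```

```text
the job is handed in; nothing more can be done
done
```

View pics/scene_fin.png

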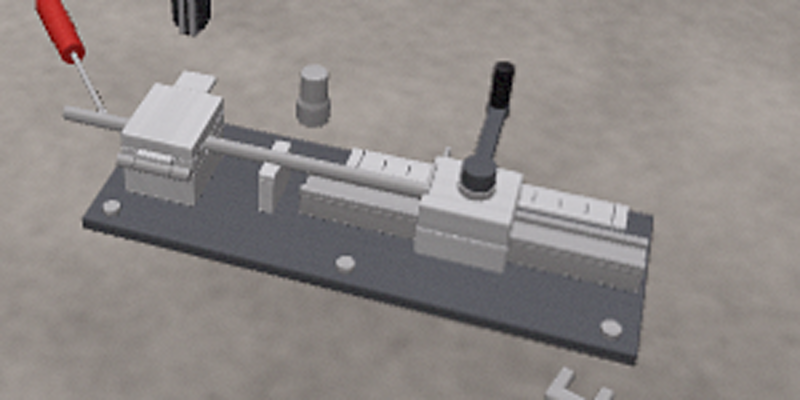

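I handed the job in at about 61 s with all five steps carried out, but I did not check by measurement that the stop face is level with the marker clip. The final scene picture shows the carriage at the clip, the lever back across the rail, the pipe up to the stop and the clamp half down. The screwdriver, socket and the part of the wrench in view look untouched.

- **Lever and stop:** It took four lock attempts.
  - **First three:** The first two left the stop about 10 mm and 1.7 mm off and the lever not fully back. In the third, pressing the lever further dragged the carriage about 8 mm.
  - **Third re-lock:** It still measured about 2.9 mm towards the clamp, with the lever at about 0.03–0.07 rad.
  - **Last re-lock:** I opened the lever to only 1.1 rad, since the full quarter turn had been done three times before. I moved the carriage +6.2 mm to allow for that error and the shift as the lock bites, then closed the lever to a commanded −0.03 rad.
  - **Not measured:** Neither the stop position nor the lever angle was measured after that. I expect the stop within 1–2 mm of the mark.
- **Pipe:** I pushed the pipe until the force jumped to 8.4 N, at about the tail position expected for contact with the stop. I took that as its end touching the stop.
- **Clamp:** I closed it with a final press of 12 N. The fingertip stopped at 70.9 mm, matching the 71 mm expected for the shut lip. Scene depth put the top of the half at about 73 mm, where 72 mm is nominal.

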